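# Slide a parcel tray over the gap onto the bench scale

### The arm

A 7-joint arm with a two-finger parallel gripper is mounted at the origin on the work surface. World frame = base frame: x ahead of the robot, y to its left, z up, the work surface at z = 0. Lengths are in m, angles in degrees, forces in N, time in s.
With the tool pointing down it reaches from about 0.35 to 0.775 m from the base axis. Payload 3.1 kg.
Tool frame: the origin (TCP) lies on the centre line of the jaws, within the pads' length; the fingertips stand 17 mm ahead of it and the grasp point (between the pads) lies 2 mm behind it (robot.tip_reach is the distance from the TCP to the fingertips, in m); z points along the fingers, y is the line along which they close (so a half turn about z gives the same grasp; the last joint's range is limited). The gripper opens to 85 mm and grips with 20 to 120 N. Pads are 22 mm wide; open, the fingers measure 114 mm over their backs; the gripper's body (76 mm by 85 mm) begins 54 mm behind the grasp point. The pads swing forward as they close: fully open they stand 13 mm farther back than shut.
Start: joints at [-70.113, 17.813, 0.802, 86.603, -0.252, 75.585, -1.558], TCP at [0.208, 0.509, 0.226] pointing down, gripper open.
Joint ranges: [-154.91, 154.91], [-16.99, 109.72], [-72.82, 74.43], [7.12, 147.25], [-82.49, 262.49], [11.32, 116.49], [-174.64, 174.64]. Speed limits (degrees/s): [159.86, 159.86, 180, 180, 180, 180, 180].

### API

Orientations are given as [roll, pitch, yaw] about the fixed x, y, z axes, in that order (R = Rz(yaw) Ry(pitch) Rx(roll)).
In Python, from station import robot, fingers, vision, workorder, recognise gives the robot as it stands. Calls block until the motion is done:
- robot.move_to(position, orientation): joint-space move of the TCP to a pose.
- robot.line_to(position, orientation=None, velocity=0.15, f_stop=None): straight line of the TCP; orientation=None keeps the orientation; velocity is the mean speed in m/s. With f_stop (N) it stops when the force on the tool has changed by that much, and returns True; else False.
- robot.move_j(angles): joint-space move.
- fingers.gripper_to(opening, force=None): opening from 0.0 (shut) to 1.0 (fully open); force is the grip in N (None keeps the last); returns when the fingers have stopped.
- robot.pause(seconds).
- robot.inverse_kinematics(position, orientation): joint angles nearest the present ones, or None.
- vision.grab_frame(name): name is "scene" or "top" or "wrist"; returns the picture (384x512x3 uint8, red, green, blue); there is no depth.
- vision.calibration(name): a dict with "mtx" (3x3 intrinsics, pixels), "k1" (the pictures are not rectified: a ray, as slopes to the right and down, at radius r is drawn at 1 + k1 r^2 times it, then the intrinsics apply), "extrinsics" (4x4, takes a point from world to camera coordinates); the wrist camera has in their place "T_tool_cam" (4x4, takes a point from camera to tool coordinates, whose origin is the TCP and whose axes are the flange's). Camera axes: x right, y up, looking along -z (the intrinsics and any distortion apply to the point x, -y, -z); pixel columns grow to the right and rows downward; lengths in m; the calibration is good to about 2 mm. A picture is of the moment at which its call begins: read the wrist's pose just before it. calibration takes no time and is no camera call.
A pose or a line that the arm cannot do raises robot.PlanningError and nothing moves.
- workorder.close_job(): hands the job in; it is judged then, once.
Trained networks look in the newest picture that a camera, given by its name, has taken for a name from the list of things; names that differ only in an ending like _2 or _b are one class to them, and where a whole thing is asked for, a point or a joint stands for the part that bears it (a point fixed in the world has none). Each returns a list of dicts, best first, with "p" (0 to 1); they miss things now and then, are a little off and sometimes report something else, mostly with a low value. They report only what shows in the picture. A call takes as long as a camera call.
- recognise(label, camera): "rect" ([centre column, centre row, width, height] in pixels, round what is visible of it).
Readings, each from a call of its own:
- robot.current_time_s(): time.
- robot.current_joint_positions(): joint angles.
- robot.current_dq(): joint speeds.
- robot.current_joint_torque(): joint torques, N m.
- robot.current_tool_pos(): TCP position.
- robot.current_eef_rot(): TCP orientation.
- robot.current_contact_force(): force on the tool from outside, world axes, zero at the start.
- robot.current_torque(): the same for the moment, N m.
- robot.current_finger_gap(): opening from 0.0 (shut) to 1.0 (fully open).
- robot.current_gripper_force(): force on a finger pad.
Only numpy, scipy, OpenCV 4.12 (cv2) and the standard library are available. Lean on these libraries where they do the work, as an engineer would, in place of code of your own. Each camera call takes 0.05 s, during which the arm holds its last target. There are 200 camera calls.

### The job

Slide the loaded tray off the feed shelf, over the gap and onto the scale's platform until its nose rests squarely against the upright stop: keep it level so that it does not dip into the gap, slide it rather than lift it, and come up to the stop gently. Then let go of it and press the big key of the indicator all the way down to print the weight, leaving the tray and parcel where they stand and the other things on the bench alone.

Things in the scene. Friction and masses are not known exactly. Their poses are not given: they have to be found in the camera images.
- scale: Bench scale. Origin under the middle of its base on the bench; x away from the robot, y towards the shelf, z up. Steel platform 260 (x) x 300 (y) mm, top at z = 85 mm. The stop, a fixed upright steel plate 200 wide (x) and 50 high, crosses the platform near its -y end facing +y; it is adjustable: its face is clamped somewhere between y = -123 and -87 mm, not measured, so must be found by feel or by sight
- platform_edge (a point): middle of the top edge of the platform on the gap side: x = 0, y = 150, z = 85 mm in the scale's frame
- shelf: Folded steel feed shelf the tray starts on, 320 (x) x 260 (y) mm, fixed. Origin under its middle, axes nearly along the scale's; top 85 mm above the origin, 1 to 4 mm higher than the scale's platform. Its -y edge (y = -130 mm) faces the scale across an open gap of about 110 to 130 mm
- tray_grip (a point): Centre of the hand grip on the tail of the grey tray: a bar 90 long (x), 16 thick (y), 30 high, on top of the tail wall, centre 55 mm above the tray's underside, 8 mm in from the tail's outer face. Axes: x along the bar, y from nose to tail, z up. Compartment next to it is empty for 126 mm. The tray weighs 0.2 kg
- tray_nose (a point): Middle of the outer face of the tray's nose wall, 27 mm above its underside; axes as tray_grip, which lies 212 mm along +y. The tray is 160 (x) x 220 (y) mm, walls 50 mm high, bottom flat; the nose faces the scale. With the parcel in its front half it balances 56 to 65 mm behind the nose, less than the gap is wide, so unheld it tips into the gap
- parcel: brown carton standing in the front compartment of the tray, 125 (x) x 62 (y) x 75 mm high, 0.45 to 0.67 kg, origin under its middle; stays in the tray
- key_top (a point): middle of the top of the big round white key (26 mm across) on the low grey indicator at the scale's -y end, beyond the stop; it is pressed straight down. The three tiny keys behind it are not used
- key (a joint): travel of that key: 0 up, 6 mm fully down, which takes 5 N; it springs back
- small_carton: small brown carton, 55 x 90 x 50 mm high, standing on the feed shelf along its far (+x) side, next to the tray; leave alone
- tape_roll: roll of clear tape lying flat on the bench below the gap, 100 mm across, 48 mm high; leave alone
- box_knife: black box knife lying on the bench near the robot, 150 mm long; leave alone
- marker: black marker pen lying on the bench near the robot, 135 mm long; leave alone
- scanner: black and grey hand-held bar-code scanner lying on the far side of the bench, about 190 mm long; leave alone
- white_carton: white carton, 100 x 140 x 80 mm high, on the far side of the bench behind the scale; leave alone

How it is judged:
By the outcome, as a careful person would: the job done as asked, in the order asked, and still so for the second after the job is handed in, with the robot touching nothing.
It also fails if it takes over 64 s, if anything falls off the work surface, if the arm or the gripper's body presses on something with over 40 N, if the wrist force passes 120 N, or if a joint passes its speed limit or range.

## Working session

There is one attempt and no reset: what is moved stays moved. The work goes in short steps, each a Python script; the robot and the scene stay as the last script left them, time stands still between calls to the robot, and variables do not carry over. Pictures are saved under pics/ and viewed, at most 10 in all, crops included, and the job is handed in when it is done.

```bash
ls; mkdir -p pics; cat > h.py <<'E'
import numpy as np, cv2
from station import robot, fingers, vision, workorder, recognise
def snap(cam,fn=None):
    im=vision.grab_frame(cam)
    if fn: cv2.imwrite('pics/'+fn,im[:,:,::-1])
    return im
def ray(cam,px,T=None):
    c=vision.calibration(cam);K=np.array(c['mtx']);k=c['k1']
    d=np.array([(px[0]-K[0,2])/K[0,0],(px[1]-K[1,2])/K[1,1]])
    s=d.copy()
    for _ in range(20): s=d/(1+k*(s@s))
    v=np.array([s[0],-s[1],-1.])
    E=np.linalg.inv(np.array(c['extrinsics'])) if T is None else T@np.array(c['T_tool_cam'])
    return E[:3,3],E[:3,:3]@v
def at_z(cam,px,z,T=None):
    o,v=ray(cam,px,T); return o+v*(z-o[2])/v[2]
def proj(cam,P,T=None):
    c=vision.calibration(cam);K=np.array(c['mtx']);k=c['k1']
    E=np.array(c['extrinsics']) if T is None else np.linalg.inv(T@np.array(c['T_tool_cam']))
    p=E[:3,:3]@np.asarray(P)+E[:3,3]; s=np.array([p[0],-p[1]])/-p[2]; s=s*(1+k*(s@s))
    return K[:2,:2]@s+K[:2,2]
E
python3 - <<'E'
from h import *
print(robot.current_time_s(),robot.current_tool_pos(),robot.current_eef_rot())
for c in('scene','top'):
    snap(c,c+'0.png'); E=np.linalg.inv(np.array(vision.calibration(c)['extrinsics']));print(c,E[:3,3])
    for n in('scale','shelf','tray_grip','tray_nose','parcel','key_top','small_carton','tape_roll','box_knife','marker','scanner','white_carton'):
        r=recognise(n,c); print(n,[(round(q['p'],2),np.round(q['rect'],1).tolist()) for q in r[:2]])
E
```

```text
pics
0.0 [0.20819764 0.50826461 0.22452913] [-1.79865362e+02  6.70620255e-03  1.57727913e+02]
scene [1.29507078 0.37301287 0.80153888]
scale [(0.6, [197.6, 182.9, 161.0, 97.7])]
shelf [(0.87, [356.3, 230.1, 140.0, 127.5])]
tray_grip [(0.78, [362.4, 207.9, 112.9, 75.1])]
tray_nose [(0.7, [361.1, 205.9, 108.3, 72.1])]
parcel [(0.83, [335.5, 185.5, 42.3, 50.8])]
key_top []
small_carton [(0.86, [354.6, 235.5, 49.8, 44.2])]
tape_roll [(0.96, [297.5, 195.6, 35.8, 36.1])]
box_knife [(0.67, [246.6, 147.3, 31.1, 16.0])]
marker [(0.45, [363.6, 208.9, 104.7, 71.8]), (0.18, [248.9, 315.2, 53.8, 94.9])]
scanner [(0.68, [249.0, 318.4, 58.0, 90.9])]
white_carton [(0.74, [356.4, 231.3, 142.4, 126.3]), (0.67, [149.1, 253.7, 75.6, 62.8])]
top [ 0.34638559 -0.04363489  0.89804585]
scale [(0.77, [337.7, 210.8, 165.4, 113.0])]
shelf [(0.86, [148.1, 224.3, 121.1, 143.1])]
tray_grip [(0.79, [140.5, 215.1, 107.4, 82.0])]
tray_nose [(0.61, [142.9, 215.9, 109.9, 80.5]), (0.21, [225.5, 248.7, 37.2, 44.4])]
parcel [(0.67, [172.9, 209.6, 33.9, 61.9]), (0.65, [340.1, 308.5, 48.9, 56.3])]
key_top [(0.46, [147.7, 223.3, 122.6, 139.1])]
small_carton [(0.74, [145.6, 165.4, 40.3, 32.1])]
tape_roll [(0.76, [224.9, 247.4, 35.2, 43.0])]
box_knife [(0.92, [337.9, 307.0, 50.7, 57.7])]
marker [(0.76, [382.4, 289.5, 40.4, 42.7])]
scanner [(0.9, [214.1, 98.5, 58.4, 61.1])]
white_carton [(0.74, [315.0, 111.8, 64.0, 57.3])]
```

```bash
python3 -c "
import cv2
a=cv2.imread('pics/top0.png')[130:310,70:450];cv2.imwrite('pics/top0c.png',cv2.resize(a,None,fx=2.1,fy=2.1,interpolation=cv2.INTER_CUBIC))
a=cv2.imread('pics/scene0.png')[110:310,110:440];cv2.imwrite('pics/scene0c.png',cv2.resize(a,None,fx=2.4,fy=2.4,interpolation=cv2.INTER_CUBIC))"
```

```text
(no output)
```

View pics/top0c.png

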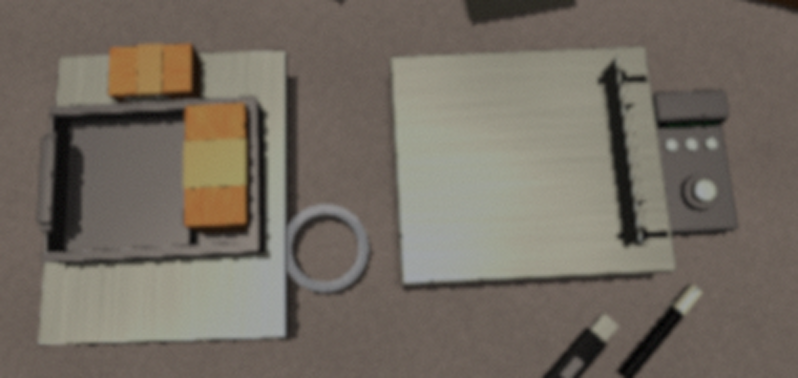

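View pics/scene0c.png

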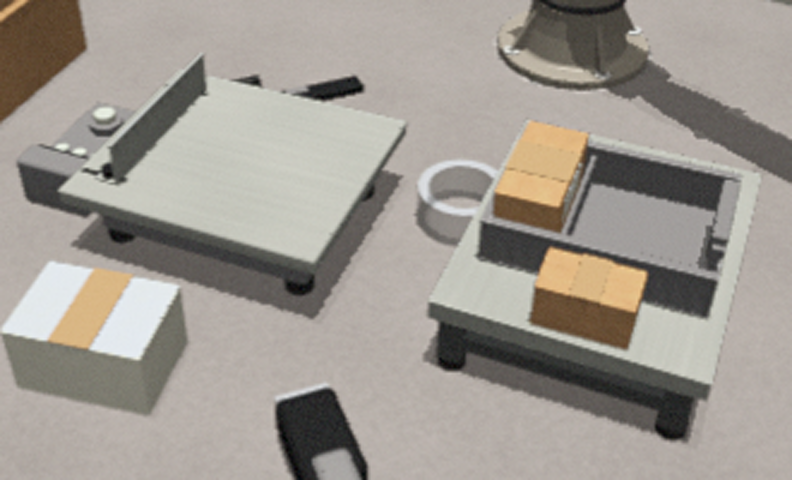

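The top view (crop ×2.1) shows the tray on the shelf with its grip at about crop (45,182), the gap with the tape roll, the platform, the stop at about crop x 620, and the key at about (705,190). The scene view confirms this layout. Next I convert these pixels to positions and check the sizes.

```bash
python3 - <<'E'
from h import *
def T(name,pts,z):
    P=[at_z('top',(70+u/2.1,130+v/2.1),z) for u,v in pts]
    P=np.array(P); print(name,np.round(P[:,:2]*1e3,0).tolist(), 'sides',np.round(np.linalg.norm(P-np.roll(P,-1,0),axis=1)*1e3)); return P
def S(name,pts,z):
    P=np.array([at_z('scene',(110+u/2.4,110+v/2.4),z) for u,v in pts]); print(' scene',name,np.round(P[:,:2]*1e3,0).tolist(), 'sides',np.round(np.linalg.norm(P-np.roll(P,-1,0),axis=1)*1e3))
T('plat',[(391,57),(645,47),(673,270),(403,285)],.085)
S('plat',[(407,124),(318,265),(64,187)],.085)
T('shelf',[(60,53),(286,51),(286,337),(40,343)],.0875)
S('shelf',[(759,174),(709,383),(430,305)],.0875)
T('rim',[(53,103),(260,97),(266,252),(47,262)],.1375)
T('grip',[(40,135),(52,135),(52,230),(40,230)],.1575)
T('parcel top',[(184,103),(245,103),(247,228),(184,225)],.165)
T('stop',[(608,65),(628,242)],.135)
T('stopbase',[(600,80),(620,240)],.085)
S('stop top',[(205,57),(112,150)],.135)
S('stop base',[(210,100),(115,180)],.085)
for z in(.05,.06,.07):
  T('key',[(705,190)],z);S('key',[(107,114)],z)
T('tape',[(289,250),(369,250)],.048)
E
```

```text
plat [[629.0, -46.0], [660.0, -342.0], [405.0, -366.0], [372.0, -74.0]] sides [297. 256. 294. 259.]
 scene plat [[382.0, -67.0], [634.0, -37.0], [658.0, -337.0]] sides [254. 300. 385.]
shelf [[609.0, 336.0], [628.0, 75.0], [310.0, 46.0], [288.0, 304.0]] sides [261. 318. 259. 322.]
 scene shelf [[289.0, 306.0], [605.0, 335.0], [634.0, 83.0]] sides [317. 253. 410.]
rim [[536.0, 311.0], [557.0, 91.0], [394.0, 69.0], [370.0, 289.0]] sides [221. 164. 222. 167.]
grip [[497.0, 309.0], [498.0, 297.0], [401.0, 281.0], [400.0, 292.0]] sides [12. 98. 12. 98.]
parcel top [[538.0, 163.0], [542.0, 101.0], [415.0, 86.0], [414.0, 148.0]] sides [ 63. 128.  62. 125.]
stop [[617.0, -283.0], [427.0, -300.0]] sides [191. 191.]
stopbase [[616.0, -289.0], [434.0, -309.0]] sides [183. 183.]
 scene stop top [[436.0, -303.0], [631.0, -284.0]] sides [196. 196.]
 scene stop base [[448.0, -294.0], [622.0, -296.0]] sides [174. 174.]
key [[501.0, -420.0]] sides [0.]
 scene key [[491.0, -420.0]] sides [0.]
key [[500.0, -416.0]] sides [0.]
 scene key [[502.0, -409.0]] sides [0.]
key [[498.0, -411.0]] sides [0.]
 scene key [[512.0, -399.0]] sides [0.]
tape [[404.0, 56.0], [409.0, -35.0]] sides [91. 91.]
```

```bash
cat >> h.py <<'E'
from scipy.spatial.transform import Rotation as Ro
def toolT():
    T=np.eye(4);T[:3,:3]=Ro.from_euler('xyz',robot.current_eef_rot(),degrees=True).as_matrix();T[:3,3]=robot.current_tool_pos();return T
E
python3 - <<'E'
from h import *
robot.move_to([.449,.290,.27],[180,0,-174])
T=toolT(); np.save('T1.npy',T); snap('wrist','w1.png'); print(robot.current_time_s(),robot.current_tool_pos(),robot.current_eef_rot(),robot.current_joint_positions(),robot.current_contact_force())
for n in('tray_grip','shelf','parcel'):print(n,[(q['p'],q['rect']) for q in recognise(n,'wrist')[:2]])
for P in([.494,.300,.157],[.404,.290,.157],[.494,.3,.127],[.404,.29,.127]): print(proj('wrist',P,T))
# final pose IK
for p in([.491,-.084,.142],[.5,-.413,.1],[.47,.1,.142]):print(robot.inverse_kinematics(p,[180,0,-174]))
E
```

```text
2.5917 [0.44773101 0.29176525 0.26971886] [ 1.79952631e+02 -5.88625327e-02 -1.73826641e+02] [-41.40861699  14.83080291   8.39838883  84.53873366  -2.24020146
  80.82033015  63.24584868] [ 0.50677518 -0.26763846 -0.16993732]
tray_grip [(0.76, [162.3, 184.1, 227.0, 153.1]), (0.23, [196.1, 283.0, 59.9, 52.3])]
shelf [(0.84, [171.3, 159.7, 241.8, 261.3])]
parcel [(0.97, [96.2, 197.1, 98.9, 126.5])]
[264.4658364  232.74605522]
[264.47066033 144.81632537]
[264.00936315 221.97526503]
[263.97438699 141.99154393]
[-12.81357196  16.29143165  25.25879638 102.68585284  -7.73997817
  62.72275263 111.1152776 ]
[ 12.81739899  39.50154634  41.83944332  80.95418559 -26.89543059
  69.71468497 153.42987676]
[-26.41380908  13.67516281  14.71260117 104.93990208  -3.90391793
  61.87263992  85.74173806]
```

View pics/w1.png

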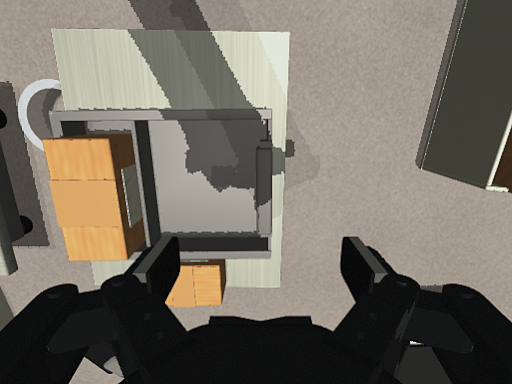

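The wrist view shows the grip bar at columns 257–271 and rows 142–235. That matches the projection of (0.449, 0.295) at yaw 6°, so I grasp there.

```bash
python3 - <<'E'
from h import *
robot.move_to([.449,.295,.20],[180,0,-174])
print(robot.current_tool_pos())
print(robot.line_to([.449,.295,.143],velocity=.08,f_stop=6), robot.current_tool_pos(),robot.current_contact_force())
fingers.gripper_to(0.0,110)
print(robot.current_time_s(),robot.current_tool_pos(),robot.current_eef_rot(),robot.current_contact_force(),robot.current_torque(),robot.current_finger_gap(),robot.current_gripper_force())
snap('top','t2.png');snap('scene','s2.png');snap('wrist','w2.png')
E
```

```text
[0.44814461 0.29507247 0.19951311]
False [0.44950669 0.29528904 0.14362468] [-0.15172799  0.22621538 -1.15390873]
4.65 [0.44914997 0.29556321 0.14361274] [ 1.79949604e+02  4.82676791e-02 -1.73962924e+02] [-0.90277986  0.23331641  3.72625948] [0.07662494 0.1674547  0.17580532] 0.14612991709706716 108.40454578399658
```

```bash
cat >> h.py <<'E'
d=np.array([np.sin(np.radians(6)),-np.cos(np.radians(6)),0])
G0=np.array([.449,.295,.143])
def st(tag=''):
    print(tag,round(robot.current_time_s(),2),*[np.round(v,3).tolist() for v in(robot.current_tool_pos(),robot.current_eef_rot(),robot.current_contact_force(),robot.current_torque())],round(robot.current_finger_gap(),3))
E
python3 - <<'E'
from h import *
for s in(.03,.08,.12,.14):
    r=robot.line_to(G0+d*s,velocity=.06,f_stop=15); st((s,r))
    if r: break
snap('scene','s3.png'); snap('top','t3.png')
a=cv2.imread('pics/s3.png')[110:310,110:440];cv2.imwrite('pics/s3c.png',cv2.resize(a,None,fx=2.4,fy=2.4,interpolation=cv2.INTER_CUBIC))
E
```

```text
(0.03, False) 5.45 [0.452, 0.267, 0.144] [179.84, 0.096, -173.949] [0.175, 5.313, 4.219] [1.034, 0.092, 0.032] 0.146
(0.08, False) 6.43 [0.457, 0.217, 0.144] [179.845, 0.074, -173.931] [-0.985, 5.434, 5.215] [1.193, 0.136, 0.018] 0.14
(0.12, False) 7.25 [0.462, 0.179, 0.144] [179.733, 0.154, -173.904] [0.188, 7.254, 6.717] [1.568, 0.181, -0.037] 0.147
(0.14, False) 7.73 [0.465, 0.159, 0.145] [179.688, 0.229, -173.907] [-0.527, 7.62, 8.204] [1.777, 0.107, 0.017] 0.146
```

View pics/s3c.png

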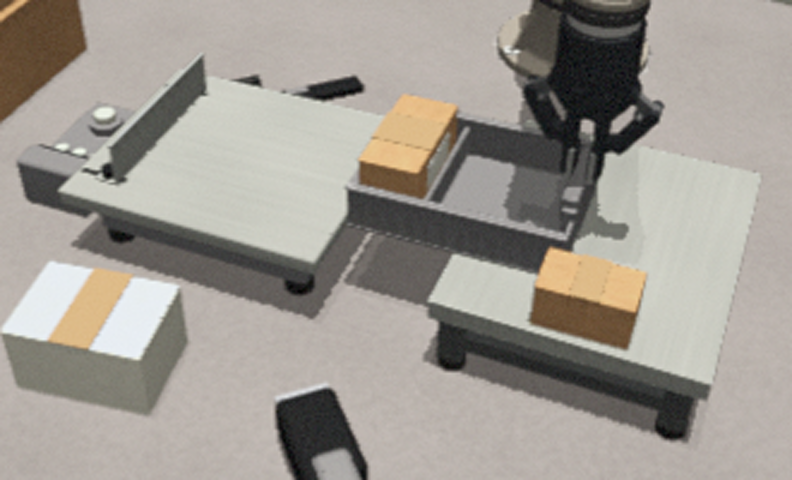

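The tray spans the gap, with its nose just short of the platform edge (crop about 350,190). The tool has tipped about 0.3° nose-down, so I correct the roll to lift the nose slightly, then cross.

```bash
python3 - <<'E'
from h import *
O=[180.9,0,-174]
robot.line_to(G0+d*.140,O,velocity=.03); st('roll')
for s in(.165,.19,.22):
    r=robot.line_to(G0+d*s,O,velocity=.04,f_stop=10); st((s,r))
    if r: break
snap('scene','s4.png'); snap('top','t4.png')
a=cv2.imread('pics/s4.png')[110:310,110:440];cv2.imwrite('pics/s4c.png',cv2.resize(a,None,fx=2.4,fy=2.4,interpolation=cv2.INTER_CUBIC))
E
```

```text
roll 8.08 [0.465, 0.159, 0.144] [-179.378, 0.226, -173.884] [0.29, 6.727, 6.036] [1.876, -0.033, 0.096] 0.147
(0.165, False) 8.86 [0.467, 0.136, 0.145] [-179.557, 0.256, -173.865] [-0.655, 9.676, 10.017] [2.579, 0.276, 0.031] 0.143
(0.19, False) 9.63 [0.47, 0.11, 0.144] [-179.444, 0.191, -173.909] [-0.334, 8.023, 7.488] [2.294, 0.248, 0.026] 0.144
(0.22, False) 10.53 [0.472, 0.08, 0.144] [-179.376, 0.083, -173.93] [-1.138, 6.924, 6.56] [2.088, 0.11, 0.035] 0.145
```

View pics/s4c.png

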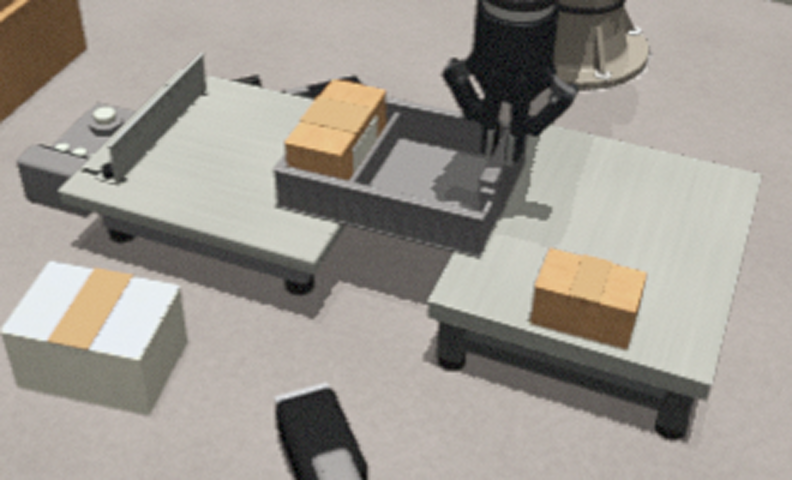

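The nose is now on the platform (crop about 280,190) and the tail is near the shelf edge. I carry on, bring the roll back level, lower the tail onto the platform, then feel for the stop.

```bash
python3 - <<'E'
from h import *
O=[180.2,0,-174]
r=robot.line_to(G0+d*.265,O,velocity=.05,f_stop=15); st(('off shelf',r))
p=G0+d*.265
r=robot.line_to(p-[0,0,.006],O,velocity=.01,f_stop=4); st(('down',r))
z=robot.current_tool_pos()[2]-.0005
for s in(.30,.35):
    q=G0+d*s; q[2]=z
    r=robot.line_to(q,O,velocity=.05,f_stop=12); st((s,r))
    if r: break
snap('top','t5.png');snap('scene','s5.png')
a=cv2.imread('pics/s5.png')[110:310,110:440];b=cv2.imread('pics/t5.png')[130:310,200:450]
a=cv2.resize(a,(495,300));b=cv2.resize(b,None,fx=2,fy=2)[:300]
cv2.imwrite('pics/c5.png',np.vstack([a,cv2.resize(b,(495,300))]))
E
```

```text
('off shelf', False) 11.68 [0.476, 0.03, 0.142] [-179.717, -0.133, -174.053] [-0.798, -0.2, -3.271] [0.293, 0.152, -0.095] 0.142
('down', True) 12.09 [0.476, 0.031, 0.14] [-179.801, -0.035, -174.055] [0.648, 0.225, 4.801] [0.032, -0.091, -0.09] 0.142
(0.3, False) 12.95 [0.481, 0.0, 0.14] [179.952, 0.103, -173.832] [-0.932, 6.006, 3.769] [1.178, 0.123, 0.04] 0.143
(0.35, False) 14.1 [0.486, -0.049, 0.14] [179.889, 0.1, -173.79] [-0.125, 7.54, 3.156] [1.446, 0.107, 0.012] 0.143
```

View pics/c5.png

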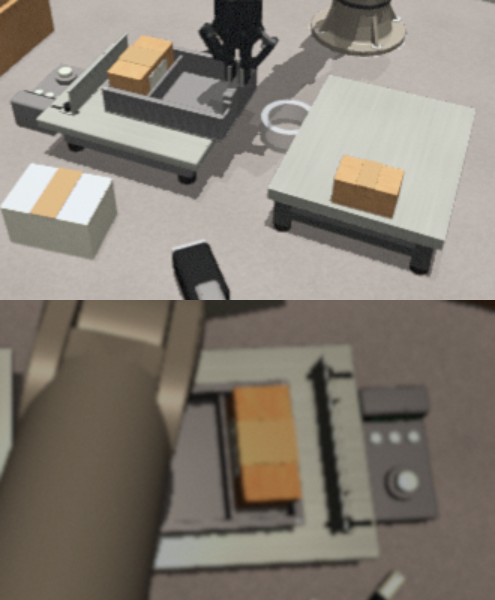

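The tray lies flat on the platform, parallel to the stop and roughly 30 mm short of it. I approach slowly by feel.

```bash
python3 - <<'E'
from h import *
O=[180,0,-174]
q=G0+d*.43; q[2]=robot.current_tool_pos()[2]-.0005
r=robot.line_to(q,O,velocity=.02,f_stop=5); st(('stop',r))
robot.pause(.2); st('settled')
E
```

```text
('stop', True) 16.43 [0.491, -0.091, 0.14] [179.557, 0.095, -173.733] [0.181, 0.665, 4.35] [-0.009, 0.004, -0.036] 0.146
settled 16.63 [0.491, -0.091, 0.14] [179.572, 0.101, -173.731] [0.269, 1.152, 4.382] [-0.08, -0.068, 0.027] 0.145
```

```bash
python3 - <<'E'
from h import *
O=[180,0,-174]
for _ in range(2):
    p=robot.current_tool_pos(); q=p+d*.015; q[2]=p[2]
    r=robot.line_to(q,O,velocity=.01,f_stop=12); st(('push',r))
snap('top','t6.png');snap('scene','s6.png');
a=cv2.imread('pics/s6.png')[110:210,110:290];b=cv2.imread('pics/t6.png')[130:290,260:450]
cv2.imwrite('pics/c6.png',np.vstack([cv2.resize(a,(540,300),interpolation=cv2.INTER_CUBIC),cv2.resize(b[:, :],(540,300),interpolation=cv2.INTER_CUBIC)]))
E
```

```text
('push', True) 17.47 [0.491, -0.091, 0.14] [179.18, -0.054, -173.641] [-0.36, 1.338, 3.265] [-0.085, 0.063, -0.107] 0.144
('push', True) 18.24 [0.491, -0.091, 0.14] [179.001, -0.127, -173.597] [-0.319, 0.894, 3.605] [-0.18, -0.005, -0.027] 0.145
```

View pics/c6.png

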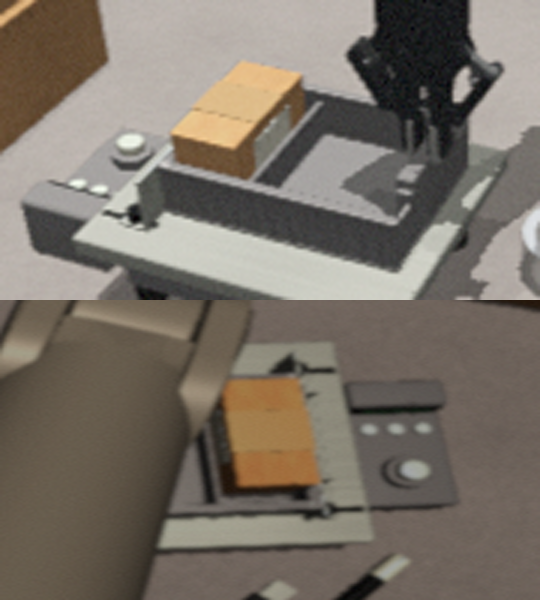

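A second push moved nothing, so the nose is against the stop, and the pictures agree. I level the tool, release, rise and look.

```bash
python3 - <<'E'
from h import *
p=robot.current_tool_pos()
robot.line_to(p+d*.0005,[180,0,-173.7],velocity=.02); st('lvl')
fingers.gripper_to(1.0); st('open')
robot.line_to(p+[0,0,.1],velocity=.1); st('up')
robot.move_to([.47,-.33,.25],[180,0,-174])
T=toolT();np.save('T7.npy',T);snap('wrist','w7.png');snap('top','t7.png');snap('scene','s7.png');st('k')
for c in('wrist','top','scene'):print([(q['p'],q['rect']) for q in recognise('key_top',c)[:2]])
print(proj('wrist',[.5,-.415,.065],T))
b=cv2.imread('pics/t7.png')[130:290,230:450];w=cv2.imread('pics/w7.png')
cv2.imwrite('pics/c7.png',np.vstack([cv2.resize(b,(440,300),interpolation=cv2.INTER_CUBIC),cv2.resize(w,(440,300))]))
E
```

```text
lvl 18.59 [0.491, -0.091, 0.14] [179.984, 0.003, -173.659] [-0.895, 0.89, 3.783] [0.245, 0.053, -0.044] 0.147
open 19.29 [0.491, -0.092, 0.14] [-179.998, -0.001, -173.7] [-0.076, -0.313, 0.744] [-0.001, 0.018, 0.051] 0.997
up 20.44 [0.491, -0.091, 0.239] [179.982, -0.096, -173.695] [-0.1, -0.984, 0.028] [-0.077, 0.009, 0.02] 0.999
k 21.54 [0.471, -0.327, 0.25] [179.901, 0.034, -173.741] [-0.124, 0.828, -0.16] [-0.019, -0.026, -0.053] 0.994
[(0.82, [189.9, 189.2, 21.1, 20.1])]
[(0.55, [148.0, 223.3, 120.4, 140.4])]
[(0.62, [153.0, 158.6, 9.4, 7.7])]
[189.62186919 189.54224453]
```

View pics/c7.png

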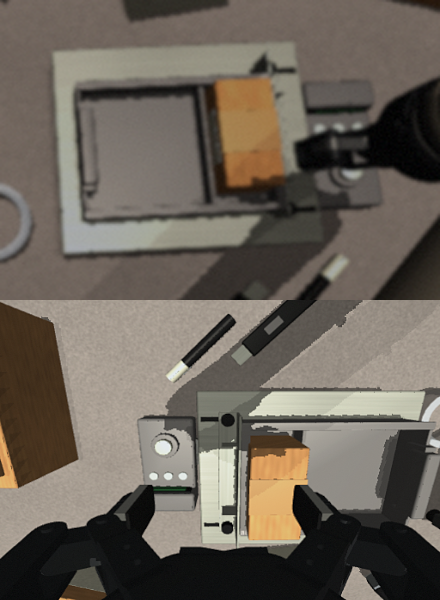

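```bash
python3 - <<'E'
from h import *
T=np.load('T7.npy')
o1,v1=ray('wrist',(189.9,189.2),T);o2,v2=ray('scene',(153.0,158.6));o3,v3=ray('top',(70+705/2.1,130+190/2.1))
A=np.zeros((3,3));b=np.zeros(3)
for o,v in((o1,v1),(o2,v2),(o3,v3)):
    v=v/np.linalg.norm(v);M=np.eye(3)-np.outer(v,v);A+=M;b+=M@o
print(np.linalg.solve(A,b)); 
for z in(.055,.06,.065,.07):print(z,at_z('wrist',(189.9,189.2),z,T)[:2],at_z('scene',(153,158.6),z)[:2],at_z('top',(70+705/2.1,130+190/2.1),z)[:2])
w=cv2.imread('pics/w7.png')[110:320,225:365];cv2.imwrite('pics/c8.png',cv2.resize(w,None,fx=2.8,fy=2.8,interpolation=cv2.INTER_CUBIC))
E
```

```text
[ 0.50155695 -0.41731235  0.05403432]
0.055 [ 0.50245349 -0.41701152] [ 0.50289445 -0.41503109] [ 0.500558   -0.41784533]
0.06 [ 0.50098317 -0.41583874] [ 0.50820011 -0.40975311] [ 0.49964362 -0.41562593]
0.065 [ 0.49951285 -0.41466597] [ 0.51350577 -0.40447513] [ 0.49872924 -0.41340653]
0.07 [ 0.49804253 -0.41349319] [ 0.51881143 -0.39919714] [ 0.49781486 -0.41118714]
```

View pics/c8.png

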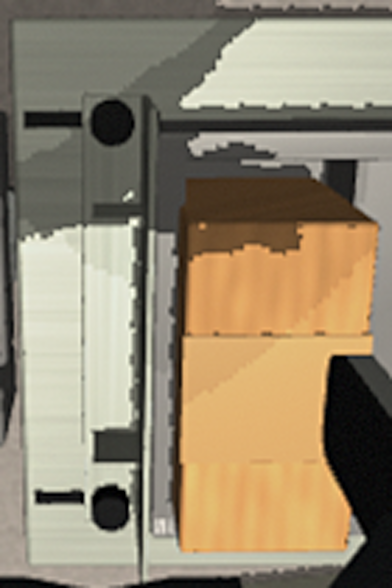

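The nose is flush and parallel to the stop. The key top is at about (0.502, -0.417, 0.055), so I press it with the fingers shut.

```bash
python3 - <<'E'
from h import *
fingers.gripper_to(0.0,40)
K=np.array([.5015,-.4165,0])
robot.move_to(K+[0,0,.12],[180,0,-174]); st('above')
r=robot.line_to(K+[0,0,.055],velocity=.03,f_stop=2.5); st(('touch',r))
p=robot.current_tool_pos()
r=robot.line_to(np.r_[K[:2],p[2]-.02],velocity=.02,f_stop=15); st(('press',r))
robot.pause(.3); st('hold')
E
```

```text
above 23.14 [0.502, -0.416, 0.121] [-179.99, 0.059, -173.988] [-0.07, 0.147, 0.554] [0.013, -0.023, 0.037] -0.009
('touch', False) 25.46 [0.501, -0.416, 0.055] [179.999, 0.005, -173.997] [-1.105, 0.766, 1.157] [0.189, 0.146, 0.011] -0.002
('press', True) 25.95 [0.501, -0.416, 0.051] [179.971, 0.02, -173.993] [-0.649, 0.117, 4.611] [0.216, 0.189, 0.001] -0.003
hold 26.25 [0.501, -0.416, 0.051] [179.979, 0.017, -173.99] [-0.77, 1.141, 4.843] [0.173, 0.153, 0.0] -0.002
```

```bash
python3 - <<'E'
from h import *
T=toolT()
snap('wrist','w9.png');print([(q['p'],q['rect']) for q in recognise('key_top','wrist')[:2]]);snap('scene','s9.png');print([(q['p'],q['rect']) for q in recognise('key_top','scene')[:2]])
print('tip',proj('wrist',T[:3,3]+[0,0,-.017],T),proj('scene',T[:3,3]+[0,0,-.017]))
for z in(.04,.055):print(proj('wrist',[.5015,-.4165,z],T))
a=cv2.imread('pics/w9.png')[60:340,80:420];b=cv2.imread('pics/s9.png')[120:220,110:210];c=cv2.imread('pics/s7.png')[120:220,110:210]
r=lambda x,s:cv2.resize(x,s,interpolation=cv2.INTER_CUBIC)
cv2.imwrite('pics/c9.png',np.hstack([r(a,(500,412)),np.vstack([r(b,(290,206*1)),r(c,(290,206))])]))
E
```

```text
[(0.75, [259.2, 225.1, 43.4, 19.1])]
[]
tip [261.8040617  227.16771913] [154.03011125 164.24941976]
[261.86226072 231.21666112]
[262.06026535 241.80205938]
```

View pics/c9.png

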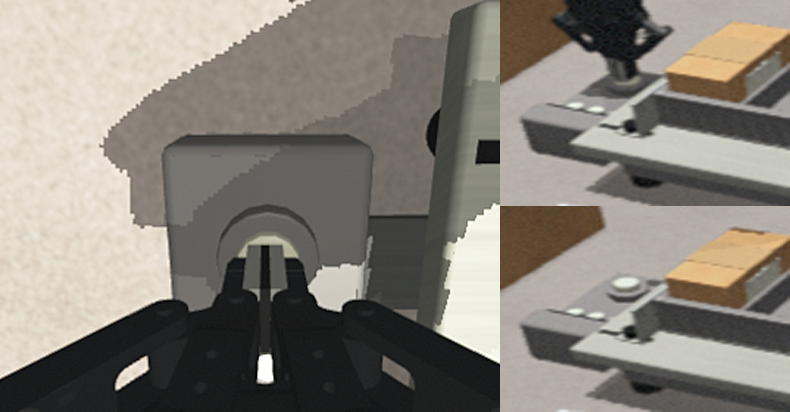

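The fingers are on the key, and the white crescent shows just ahead of the tip at wrist pixel (260,220). I refine the centre from that, then press again in small steps to see spring versus hard stop.

```bash
python3 - <<'E'
from h import *
T=toolT(); T7=np.load('T7.npy')
for z in(.034,.037,.04,.045):print(z,at_z('wrist',(260,220.5),z,T)[:2]+[.013,0],at_z('wrist',(189.9,189.2),z,T7)[:2])
p=robot.current_tool_pos()
robot.line_to(p+[0,0,.02],velocity=.05); st('lift')
x,y=.5025,-.4185
robot.line_to([x,y,p[2]+.02],velocity=.05)
for dz in(.012,.009,.007,.006,.005,.004,.003,.002,.001,0,-.001,-.002,-.003,-.004):
    r=robot.line_to([x,y,.051+dz],velocity=.02,f_stop=25); robot.pause(.05)
    print(round(.051+dz,4),r,np.round(robot.current_tool_pos(),4),np.round(robot.current_contact_force(),1),np.round(robot.current_torque(),2))
    if r or robot.current_contact_force()[2]>22: break
print(robot.current_time_s())
E
```

```text
0.034 [ 0.5098238  -0.41817512] [ 0.50863227 -0.42193867]
0.037 [ 0.50864372 -0.41830171] [ 0.50775008 -0.421235  ]
0.04 [ 0.50746364 -0.41842829] [ 0.50686789 -0.42053132]
0.045 [ 0.50549684 -0.41863927] [ 0.50539757 -0.41935854]
lift 27.02 [0.501, -0.416, 0.07] [179.854, -0.088, -173.992] [-0.762, 0.437, -1.065] [-0.014, -0.008, 0.021] 0.003
0.063 False [ 0.5025 -0.4185  0.063 ] [0.5 0.2 0.1] [-0.05 -0.02 -0.02]
0.06 False [ 0.5024 -0.4184  0.0599] [ 0.4 -0.8  0.5] [-0.01  0.    0.07]
0.058 False [ 0.5024 -0.4184  0.0579] [-0.6  0.   0. ] [ 0.02  0.01 -0.07]
0.057 False [ 0.5025 -0.4184  0.057 ] [-0.2 -0.2  0.2] [-0.    0.03 -0.01]
0.056 False [ 0.5027 -0.4187  0.0563] [-0.7 -0.2  1.1] [0.06 0.01 0.02]
0.055 False [ 0.5027 -0.4187  0.0552] [ 0.4 -0.7  1.8] [ 0.    0.02 -0.09]
0.054 False [ 0.5027 -0.4187  0.0542] [-0.2 -0.3  3.3] [ 0.03 -0.04 -0.02]
0.053 False [ 0.5026 -0.4187  0.0532] [-0.2  0.8  3.4] [-0.08 -0.05  0.  ]
0.052 False [ 0.5027 -0.4187  0.0522] [0.5 0.4 3.4] [-0.05 -0.04  0.04]
0.051 False [ 0.5027 -0.4187  0.0512] [ 0.7 -0.5  4.7] [-0.12 -0.12 -0.01]
0.05 False [ 0.5027 -0.4187  0.0505] [-0.2  0.1  5.7] [0.03 0.03 0.  ]
0.049 False [ 0.5027 -0.4187  0.0505] [-1.6  0.8  9.3] [0.26 0.22 0.03]
0.048 False [ 0.5027 -0.4187  0.0503] [-1.5  1.7 14. ] [ 0.5   0.47 -0.01]
0.047 False [ 0.5027 -0.4188  0.0503] [-3.3  2.8 18.2] [0.79 0.7  0.  ]
31.7917
```

The force rises like a spring from z 0.0565 to 0.0505 (6 mm, about 5 N) and then hits a hard stop, so the key was fully down. I retreat, check nothing shifted, and hand in.

```bash
python3 - <<'E'
from h import *
s7=cv2.imread('pics/s7.png')
robot.line_to([.5025,-.4185,.10],velocity=.06); robot.move_to([.47,-.33,.25],[180,0,-174]); robot.pause(.3)
s=snap('scene','s10.png');w=snap('wrist','w10.png')
w7=cv2.imread('pics/w7.png')
g=lambda a:cv2.cvtColor(a,cv2.COLOR_BGR2GRAY).astype(np.float32)
s10=cv2.imread('pics/s10.png')
for reg in((slice(150,210),slice(160,260)),(slice(200,280),slice(300,400))):
    print(cv2.phaseCorrelate(g(s7)[reg].copy(),g(s10)[reg].copy()))
st()
print(workorder.close_job())
E
```

```text
((0.11354198134800697, -0.01853073480048195), 0.9821493481794993)
((-0.020912158639021072, 0.0022397778108427246), 0.9937077829837799)
 33.97 [0.47, -0.33, 0.249] [179.969, -0.085, -174.034] [-1.093, -0.213, 0.289] [-0.023, -0.055, 0.04] -0.0
the job is handed in; nothing more can be done
None
```

I slid the tray across the gap onto the scale, rested its nose squarely against the stop and released it, then pressed the key fully down twice (the second press confirmed its full 6 mm travel) and handed the job in at 34 s.

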